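# Slide the work carrier about under the hood until it drops into its nest

### The job

Load the flat work carrier into the slot of the grey bench inspection unit: hold it by its upright fin, foot downwards and fin towards you, run it in to the back stop and slide it sideways over the slot's floor until you feel its foot drop into the hidden pocket. Leave it fully down, lying flat on the floor of the slot, and let go. Do not move the castor wheel, pliers, tape measure or drill chuck that lie about.

Things in the scene. Friction and masses are not known exactly. Their poses are not given: they have to be found in the camera images.
- carrier: Loose work carrier, 0.22 to 0.45 kg: aluminium plate 140 x 60 x 8 mm (x, y, z), a black upright fin on top at one end, a steel foot under the other half. Origin: centre of the plate's underside; x runs along the plate from fin end to foot end, z up. On the bench it stands level and stably on its foot, origin 8 mm above the bench.
- fin (a point): Grip point on the carrier's fin, 36 mm above the plate's underside. The fin is the handle: 30 mm long (carrier x -70 to -40 mm), 14 mm thick (y -7 to +7 mm), top 50 mm above the carrier's origin, 42 mm over the plate.
- foot (a point): Centre of the underside of the carrier's foot, a steel block 50 x 44 mm standing 8 mm down from the plate (carrier x +14 to +64, y -22 to +22 mm).
- unit: Fixed grey inspection unit 165 x 242 x 176 mm (x, y, z), slot low in front. Origin: at bench height, under the middle of the slot; x points into the slot, z up. The slot is 136 mm wide (y -68 to +68) and 28 mm high (z 22 to 50 mm) from the unit's upright face at x = -24 mm inwards. Carrier origin in this frame: z = 30 mm when its foot slides on the floor, z = 22 mm loaded.
- floor_mid (a point): Middle of the slot's flat steel floor (unit z = 22 mm; front edge at unit x = -79 mm, side cheeks there 23 mm high). Sunk in the floor, out of sight under the ceiling: one pocket for the foot, 54 x 48 mm, 14 mm deep, square to the unit. Its middle is at unit x = 39 mm; along y it is anywhere from -25 to +25 mm, new each time, and must be felt for.
- back_stop (a point): Middle of the slot's upright back face, at unit x = 70.5 mm. With the carrier's far end against it or up to 2 mm short, the foot is right for the pocket along x (play 2 mm on every side).
- visor_edge (a point): Middle of the lower front edge of the visor that juts out of the unit's top (unit x = -48 mm, z = 156 to 166 mm, over the full width). Under it a gripper pointing straight down cannot reach the fin of a loaded carrier: tilt it 30 to 45 degrees, fingers pointing into the slot and down.
- castor: Loose black rubber castor wheel lying flat, 75 mm across, 22 mm high; origin at the centre of its underside. Bystander; it and the carrier may be on either side of the unit.
- pliers: Loose pliers lying flat, 167 x 50 x 12 mm, long axis x; origin at the centre of the underside. Bystander.
- tape: Loose tape measure, 74 x 82 x 35 mm; origin at the centre of its underside. Bystander.
- chuck: Loose drill chuck, standing, 38 x 39 x 44 mm; origin at the centre of its underside. Bystander.

How it is judged:
By the outcome, as a careful person would: the job done as asked, in the order asked, and still so for the second after the job is handed in, with the robot touching nothing.
It also fails if it takes over 58 s, if anything falls off the work surface, if the arm or the gripper's body presses on something with over 40 N, if the wrist force passes 120 N, or if a joint passes its speed limit or range.

### The arm

A 7-joint arm with a two-finger parallel gripper is mounted at the origin on a cart in front of the work surface, level with it; the furniture and walls round the work are solid. World frame = base frame: x ahead of the robot, y to its left, z up, the work surface at z = 0. Lengths are in m, angles in rad, forces in N, time in s.
With the tool pointing down it reaches from about 0.425 to 0.8 m from the base axis. Payload 8.3 kg.
Tool frame: the origin (TCP) lies midway between the tips of the shut fingers; the grasp point (between the pads) lies 19 mm behind it; z points along the fingers, y is the line along which they close (so a half turn about z gives the same grasp; the last joint's range is limited). The gripper opens to 85 mm and grips with 20 to 120 N. Pads are 22 mm wide; open, the fingers measure 114 mm over their backs; the gripper's body (76 mm by 85 mm) begins 54 mm behind the grasp point. The pads swing forward as they close: fully open they stand 13 mm farther back than shut.
Start: joints at [-1.308, 0.383, 0.016, 1.37, -0.006, 1.388, -0.046], TCP at [0.2, 0.592, 0.231] pointing down, gripper open.
Joint ranges: [-2.95, 2.95], [-0.25, 2.06], [-1.52, 1.56], [0.18, 2.33], [-1.44, 4.58], [0.02, 2.06], [-3.01, 3.01]. Speed limits (rad/s): [2.39, 2.39, 3.01, 3.01, 3.14, 3.14, 3.14].

### API

Orientations are given as a unit quaternion [x, y, z, w].
In Python, from cell import * gives the robot as it stands.
- The arm moves only by the shell command python3 -m creep 'ROWS' [OPENING]. ROWS is text: rows parted by semicolons, each of 4 numbers parted by spaces: the shift along the tool's x, y, z in units of 30 mm (1.0 is 30 mm), then the turn about the tool's z in units of 5 degrees (1.0 is 5 degrees). In form: tx ty tz yaw; .... A call has exactly 10 rows; each row shifts and turns the commanded pose from where the row before left it, along the tool's axes as they then stand; what a row does not reach is not made up. A row lasts 1/12 s, in which the tool goes at most 41.7 mm and 7.16 degrees, less where a joint would pass 70% of its speed; a pose out of reach is approached as far as the arm can. A call is refused whole if a number of a shift passes 1 or a number of a turn 1, either way. A call with a gripper value outside its range is refused whole. OPENING is the finger opening in mm, from 0 to 85.4, set as the call begins (- or left out, the last holds). The fingers move at their own pace and stop on an object; the grip force is fixed at half the most. Time passes only in rows, so rows that do not move let the fingers close, or fill a call up. It gives the time, the measured TCP pose, the force, the opening and the grip force at its end, in the units of the state.
- get_obs(): the state, without advancing time (a new reading comes with each control period).
- read_camera(name): name is "side" or "top"; returns a dict with "color" (384x512x3 uint8, red, green, blue), "mtx" (3x3 intrinsics, pixels), "extrinsics" (4x4, takes a point from world to camera coordinates). Camera axes: x right, y down, z forward; pixel columns grow to the right and rows downward; lengths in m; the calibration is good to about 2 mm. A picture is of the moment at which its call begins. There is no depth.
- finish_job(): hands the job in; it is judged then, once.
Trained networks look in the newest picture that a camera, given by its name, has taken for a name from the list of things; names that differ only in an ending like _2 or _b are one class to them, and where a whole thing is asked for, a point or a joint stands for the part that bears it (a point fixed in the world has none). Each returns a list of dicts, best first, with "confidence" (0 to 1); they miss things now and then, are a little off and sometimes report something else, mostly with a low value. They report only what shows in the picture. A call takes as long as a camera call.
- outline_of(label, camera): "pixels" (384x512 bool, what is visible of it) and "centre" ([column, row] in pixels, amid what is visible of it).
- place_of(label, camera): "centre" ([column, row] in pixels: a listed point, or the origin of a listed thing).
The state is a dict: "clock": time; "qpos": joint angles; "joint_vel": joint speeds; "joint_torque": joint torques, N m; "ee_pos": TCP position; "ee_rot": TCP orientation; "wrist_force": force on the tool from outside, world axes, zero at the start; "wrist_torque": the same for the moment, N m; "finger_gap": opening from 0.0 (shut) to 1.0 (fully open); "finger_force": force on a finger pad.
Only numpy, scipy, OpenCV 4.12 (cv2) and the standard library are available. Lean on these libraries where they do the work, as an engineer would, in place of code of your own. Each camera call takes 0.05 s, during which the arm holds its last target. There are 200 camera calls.

## Working session

There is one attempt and no reset: what is moved stays moved. The work goes in short steps, Python scripts to look and compute and a shell command to move; the robot and the scene stay as the last step left them, time stands still between calls to the robot, and variables do not carry over. Pictures are saved under pics/ and viewed, at most 10 in all, crops included, and the job is handed in when it is done.

```bash
mkdir -p pics; ls; cat > h.py <<'E'
from cell import *
import numpy as np, cv2
from scipy.spatial.transform import Rotation as R
def ray(c,px):
    K=np.array(c["mtx"]);T=np.array(c["extrinsics"])
    d=T[:3,:3].T@np.linalg.solve(K,[px[0],px[1],1.]);o=-T[:3,:3].T@T[:3,3]
    return o,d
def atz(c,px,z):
    o,d=ray(c,px);return o+d*(z-o[2])/d[2]
def tri(l):
    A=np.zeros((3,3));b=np.zeros(3)
    for c,p in l:
        o,d=ray(c,p);d=d/np.linalg.norm(d);M=np.eye(3)-np.outer(d,d);A+=M;b+=M@o
    return np.linalg.solve(A,b)
def proj(c,P):
    P=np.atleast_2d(P);T=np.array(c["extrinsics"]);q=(P@T[:3,:3].T+T[:3,3])@np.array(c["mtx"]).T
    return q[:,:2]/q[:,2:]
def save(c,n): cv2.imwrite("pics/"+n,c["color"][:,:,::-1])
E
python3 - <<'E'
from h import *
np.set_printoptions(precision=3,suppress=True)
o=get_obs();print(o)
C={n:read_camera(n) for n in("side","top")}
im=np.hstack([C["side"]["color"],C["top"]["color"]])
for n in C:
    save(C[n],n+"0.png"); T=np.array(C[n]["extrinsics"]); print(n,-T[:3,:3].T@T[:3,3],T[2,:3])
for l in "carrier fin foot unit floor_mid back_stop visor_edge castor pliers tape chuck".split():
    s={}
    for n in C:
        r=place_of(l,n); print(l,n,[(np.round(x["centre"],1).tolist(),round(x["confidence"],2)) for x in r[:2]])
        if r:s[n]=r[0]["centre"]
    if len(s)==2: print("   tri",tri([(C[n],s[n]) for n in s]))
    if "top" in s: print("   top z0",atz(C["top"],s["top"],0))
E
```

```text
pics
{'clock': 0.0, 'qpos': array([-1.308,  0.384,  0.016,  1.371, -0.006,  1.388, -0.046]), 'joint_vel': array([-0.001, -0.001, -0.001,  0.001,  0.003,  0.002, -0.001]), 'joint_torque': array([ -0.   , -62.757,   0.844, -37.184,   0.016,   0.014,  -0.   ]), 'ee_pos': array([0.2  , 0.592, 0.23 ]), 'ee_rot': array([ 0.162,  0.987, -0.001, -0.   ]), 'wrist_force': array([ 0.494, -0.007,  0.599]), 'wrist_torque': array([ 0.008,  0.02 , -0.001]), 'finger_force': 0.0, 'finger_gap': 1.0020902663396056}
side [ 0.201 -1.049  0.526] [ 0.312  0.886 -0.343]
top [ 0.363 -0.015  1.263] [ 0.17   0.001 -0.985]
carrier side [([212.3, 189.8], 0.62)]
carrier top [([162.1, 212.4], 0.58)]
   tri [0.503 0.328 0.012]
   top z0 [0.512 0.33  0.   ]
fin side [([203.6, 185.0], 0.88), ([212.0, 190.4], 0.74)]
fin top [([163.8, 228.9], 0.91)]
   tri [0.454 0.309 0.044]
   top z0 [0.454 0.321 0.   ]
foot side [([225.9, 189.3], 0.75)]
foot top [([343.7, 211.6], 0.68), ([158.2, 199.9], 0.63)]
   tri [ 0.447 -0.247  0.227]
   top z0 [ 0.514 -0.309  0.   ]
unit side [([268.0, 223.1], 0.61)]
unit top []
floor_mid side
[... 175 characters left out ...]
.9, 292.2], 0.59)]
visor_edge top [([265.1, 191.1], 0.83)]
   tri [ 0.566 -0.032  0.16 ]
   top z0 [ 0.588 -0.032  0.   ]
castor side [([273.3, 272.3], 0.6)]
castor top [([345.3, 212.8], 0.94)]
   tri [ 0.508 -0.312  0.006]
   top z0 [ 0.51  -0.314  0.   ]
pliers side [([303.2, 311.7], 0.95)]
pliers top [([389.0, 213.8], 0.57)]
   tri [ 0.51  -0.469 -0.   ]
   top z0 [ 0.507 -0.467  0.   ]
tape side [([223.3, 180.0], 0.44), ([267.4, 225.0], 0.31)]
tape top [([132.8, 189.6], 0.85)]
   tri [0.581 0.435 0.012]
   top z0 [0.594 0.438 0.   ]
chuck side [([347.5, 292.6], 0.52), ([298.5, 312.3], 0.51)]
chuck top [([374.1, 177.6], 0.61)]
   tri [ 0.645 -0.429 -0.013]
   top z0 [ 0.637 -0.422  0.   ]
```

View pics/top0.png

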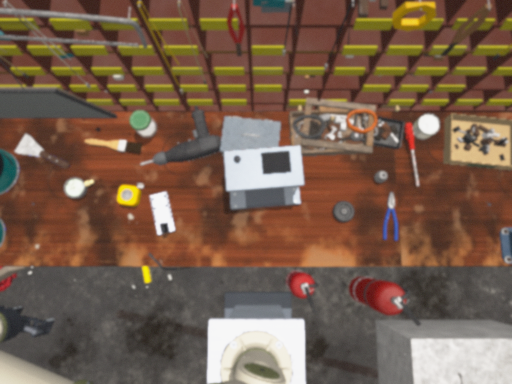

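View pics/side0.png

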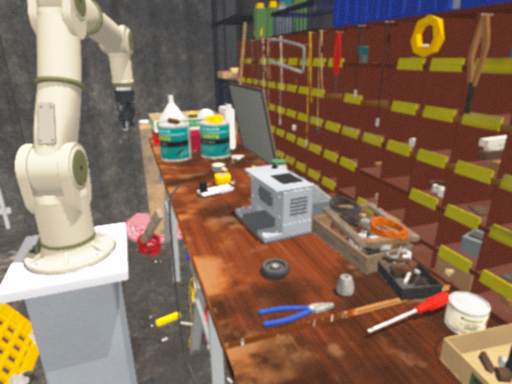

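The top view shows the carrier at about (162,213), with its black fin at (164,229), and the tape at (128,195). The unit is at about (263,180), with its visor's front edge near row 191. The castor (343,211), pliers and chuck are on the right. Next I fit the poses of the unit and the carrier.

```bash
cat > fit.py <<'E'
from h import *
from scipy.optimize import minimize
C={n:read_camera(n) for n in("side","top")}
def box(x0,x1,y0,y1,z0,z1): return np.array([[x,y,z] for x in(x0,x1) for y in(y0,y1) for z in(z0,z1)])
parts={"carrier":[box(-.07,.07,-.03,.03,.008,.016),box(-.07,-.04,-.007,.007,.016,.058),box(.014,.064,-.022,.022,0,.008)],
"unit":[box(-.079,.086,-.09,.09,0,.022),box(-.024,.086,-.121,.121,0.05,.176),box(-.048,.086,-.121,.121,.156,.176)]}
S=4
def render(c,P,p):
    m=np.zeros((384*S,512*S),np.uint8);r=R.from_euler("z",p[2]).as_matrix()
    for b in P:
        q=proj(c,b@r.T+[p[0],p[1],0]); cv2.fillConvexPoly(m,cv2.convexHull(((q+.5)*S).astype(np.float32)).astype(np.int32),1)
    return cv2.resize(m.astype(np.float32),(512,384),interpolation=cv2.INTER_AREA)
masks={}
for l,p0 in(("carrier",[.505,.325,.2]),("unit",[.60,-.03,0])):
    ms={}
    for n in C:
        r=outline_of(l,n)
        if r: print(l,n,r[0]["confidence"],r[0]["centre"],r[0]["pixels"].sum()); ms[n]=r[0]["pixels"].astype(np.float32)
    for use in(["top"],["top","side"]):
        f=lambda p:sum(np.abs(render(C[n],parts[l],p)-ms[n]).sum() for n in use if n in ms)
        b=min((minimize(f,[p0[0],p0[1],a],method="Nelder-Mead",options=dict(initial_simplex=[[p0[0],p0[1],a],[p0[0]+.02,p0[1],a],[p0[0],p0[1]+.02,a],[p0[0],p0[1],a+.15]])) for a in(-.3,0,.3)),key=lambda s:s.fun)
        print(l,use,b.x.round(4),"deg",np.degrees(b.x[2]).round(1),b.fun)
    masks[l]=b.x
c=C["top"];x0,y0,w,h=140,110,170,120
im=cv2.resize(c["color"][y0:y0+h,x0:x0+w],None,fx=4.7,fy=4.7,interpolation=cv2.INTER_CUBIC)[:,:,::-1].copy()
for l in parts:
    p=masks[l];r=R.from_euler("z",p[2]).as_matrix()
    for b in parts[l]:
        q=((proj(c,b@r.T+[p[0],p[1],0])+.5-[x0,y0])*4.7).astype(int)
        for i in range(8):
            for j in(1,2,4):
                if not i&j: cv2.line(im,tuple(map(int,q[i])),tuple(map(int,q[i|j])),(0,0,255),1)
cv2.imwrite("pics/fit.png",im)
E
python3 fit.py
```

```text
carrier side 0.65 [209.8, 191.0] 277
carrier top 0.94 [162.1, 216.4] 676
carrier ['top'] [0.5071 0.3291 0.2612] deg 15.0 54.75
carrier ['top', 'side'] [0.5072 0.3287 0.2553] deg 14.6 99.5625
unit side 0.72 [277.6, 198.2] 3826
unit top 0.66 [131.0, 195.7] 396
unit ['top'] [ 0.7307 -0.0347 -1.8722] deg -107.3 4034.75
unit ['top', 'side'] [ 0.5984 -0.0513 -0.0102] deg -0.6 5632.8125
```

View pics/fit.png

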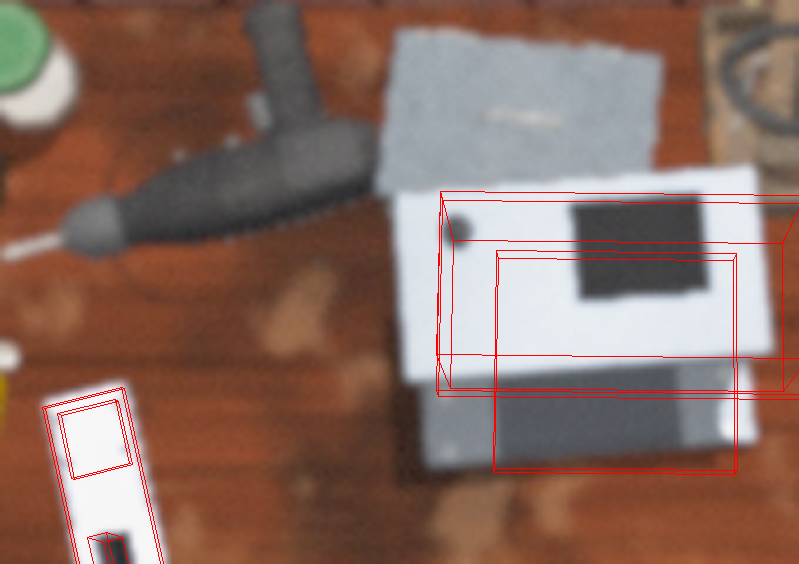

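The crop shows the top-face corners of the unit at (403,381), (773,350), (756,166) and (392,193). The first unit mask was the tape, so I fit the unit from these corners instead.

```bash
cat > fit2.py <<'E'
from h import *
from scipy.optimize import least_squares
C={n:read_camera(n) for n in("side","top")};c=C["top"]
obs=np.array([[403,381],[773,350],[756,166],[392,193]])/4.7-.5+[140,110]
W=lambda L,p:L@R.from_euler("z",p[2]).as_matrix().T+[p[0],p[1],0]
for z in(.166,.176):
    L=np.array([[-.048,.121,z],[-.048,-.121,z],[.086,-.121,.176],[.086,.121,.176]])
    s=least_squares(lambda p:(proj(c,W(L,p))-obs).ravel(),[.6,-.03,0]);print(z,s.x.round(4),np.degrees(s.x[2]).round(2),s.fun.round(1))
p=s.x
fl=np.array([[-.079,.068,.022],[-.079,-.068,.022],[-.048,.068,.022],[-.048,-.068,.022]])
print("floor pred crop px",((proj(c,W(fl,p))+.5-[140,110])*4.7).round())
ms=[r for n in C for r in[(n,x) for x in outline_of("unit",n)]]
print([(n,x["confidence"],x["centre"],x["pixels"].sum()) for n,x in ms])
im=[]
for n,(x0,y0,w,h),k in(("top",(205,110,110,110),5),("side",(225,155,110,100),5)):
    c=C[n];v=cv2.resize(c["color"][y0:y0+h,x0:x0+w],None,fx=k,fy=k,interpolation=cv2.INTER_CUBIC)[:,:,::-1].copy()
    from itertools import product
    for b in((-.048,.086,-.121,.121,.156,.176),(-.079,-.024,-.068,.068,.022,.045)):
        B=np.array(list(product(b[:2],b[2:4],b[4:])));q=((proj(c,W(B,p))+.5-[x0,y0])*k).astype(int)
        for i in range(8):
            for j in(1,2,4):
                if not i&j: cv2.line(v,tuple(map(int,q[i])),tuple(map(int,q[i|j])),(0,0,255),1)
    im.append(cv2.resize(v,(400,int(400*h/w))))
h=max(i.shape[0] for i in im);cv2.imwrite("pics/fit2.png",np.hstack([cv2.copyMakeBorder(i,0,h-i.shape[0],0,0,0) for i in im]))
E
python3 fit2.py
```

```text
0.166 [ 0.6134 -0.0258  0.0786] 4.51 [ 0.5  1.3 -0.1  1.8 -0.3 -1.6 -0.1 -1.5]
0.176 [ 0.6124 -0.0257  0.0782] 4.48 [ 0.2  1.   0.3  1.5 -0.3 -1.3 -0.2 -1.2]
floor pred crop px [[498. 458.]
 [682. 443.]
 [495. 416.]
 [678. 402.]]
[('side', 0.65, [278.0, 199.4], np.int64(3763)), ('top', 0.8, [263.9, 171.8], np.int64(3712))]
```

View pics/fit2.png

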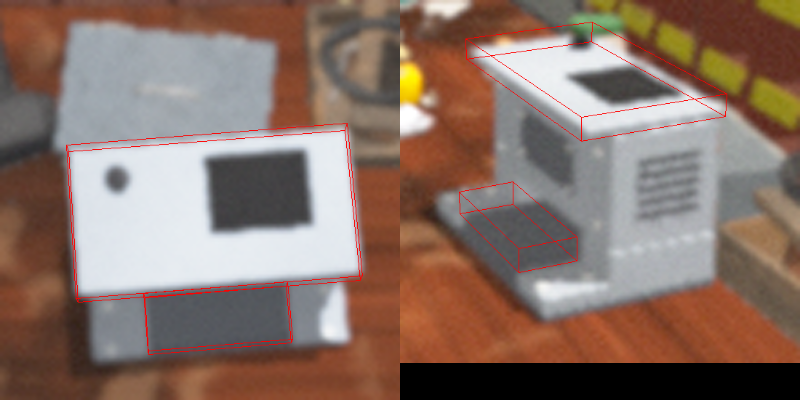

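The overlay matches the dark slot floor well. The unit is at about (0.612, -0.026) with yaw 4.5°, and the carrier at (0.507, 0.329) with yaw about 14.7°. Next I move over the fin.

```bash
cat > d.py <<'E'
# usage: d.py x y z toolYdeg -> shift in tool units and yaw units from present pose
import sys
from h import *
np.set_printoptions(precision=3,suppress=True)
o=get_obs();r=R.from_quat(o["ee_rot"]);M=r.as_matrix()
y=M[:,1];print("t",o["clock"],"pos",o["ee_pos"],"yang",np.degrees(np.arctan2(y[1],y[0])).round(2),"z",M[:,2],"F",o["wrist_force"],"T",o["wrist_torque"],"gap",o["finger_gap"],"q",o["qpos"])
if len(sys.argv)>4:
    a=list(map(float,sys.argv[1:5]));print("units",M.T@(np.array(a[:3])-o["ee_pos"])/.03,"yaw",-((a[3]-np.degrees(np.arctan2(y[1],y[0]))+90)%180-90)/5)
E
python3 -m creep; python3 -m creep '-1 -.56 0 0;-1 -.56 0 0;-1 -.56 0 0;-1 -.56 0 0;-1 -.56 0 0;-1 -.56 0 0;-1 -.56 0 0;-1 -.56 0 0;-1 -.56 0 0;-1 -.56 0 0' 85
python3 -m creep '-.83 -.52 .4 0;0 0 .4 -.96;0 0 .4 -.96;0 0 .4 -.96;0 0 .4 -.96;0 0 .4 -.96;0 0 .4 -.96;0 0 .4 -.96;0 0 .2 0;0 0 0 0'
python3 d.py .449 .3138 .025 104.7
```

```text
clock: 2.53
ee_pos: [0.4314, 0.3356, 0.2316]
ee_rot: [0.162, 0.987, 0.0, 0.0]
wrist_force: [0.9, 0.7, 0.1]
finger_gap: 0.999
finger_force: 0.0
clock: 3.37
ee_pos: [0.4483, 0.3136, 0.1279]
ee_rot: [-0.129, 0.992, -0.001, -0.001]
wrist_force: [-0.6, 0.4, -0.0]
finger_gap: 0.991
finger_force: 0.0
t 3.3667 pos [0.448 0.314 0.128] yang 104.78 z [-0.002 -0.002 -1.   ] F [-0.578  0.381 -0.001] T [-0.08   0.034  0.056] gap 0.9908856632555456 q [-0.787  0.293  0.142  1.733 -0.045  1.122  1.198]
units [-0.032  0.005  3.429] yaw 0.01699654702423743invalid input
```

```bash
python3 -m creep '0 0 .4 0;0 0 .5 0;0 0 .5 0;0 0 .5 0;0 0 .5 0;0 0 .4 0;0 0 .3 0;0 0 .2 0;0 0 .1 0;0 0 0 0' 85
python3 -m creep '0 0 0 0;0 0 0 0;0 0 0 0;0 0 0 0;0 0 0 0;0 0 0 0;0 0 0 0;0 0 0 0;0 0 0 0;0 0 0 0' 0
python3 d.py .5 0 .2 94.5
python3 - <<'E'
from h import *
c=read_camera("top");v=c["color"][160:270,110:220];s=read_camera("side")["color"][140:250,150:260]
cv2.imwrite("pics/g.png",cv2.resize(np.hstack([v,s]),None,fx=3.6,fy=3.6,interpolation=cv2.INTER_CUBIC)[:,:,::-1])
E
```

```text
clock: 4.2
ee_pos: [0.449, 0.3142, 0.027]
ee_rot: [-0.13, 0.992, -0.0, -0.0]
wrist_force: [-0.3, 0.1, -0.1]
finger_gap: 0.992
finger_force: 0.0
clock: 5.03
ee_pos: [0.4492, 0.3142, 0.0275]
ee_rot: [-0.13, 0.992, 0.0, 0.0]
wrist_force: [-1.0, 0.1, 3.6]
finger_gap: 0.156
finger_force: 61.4
t 5.0333 pos [0.449 0.314 0.027] yang 104.94 z [ 0.  0. -1.] F [-0.984  0.074  3.645] T [-0.184  0.023  0.012] gap 0.1558402234950966 q [-0.775  0.413  0.131  1.823 -0.066  0.91   1.217]
units [  1.061 -10.557  -5.752] yaw 2.087103119814725
```

View pics/g.png

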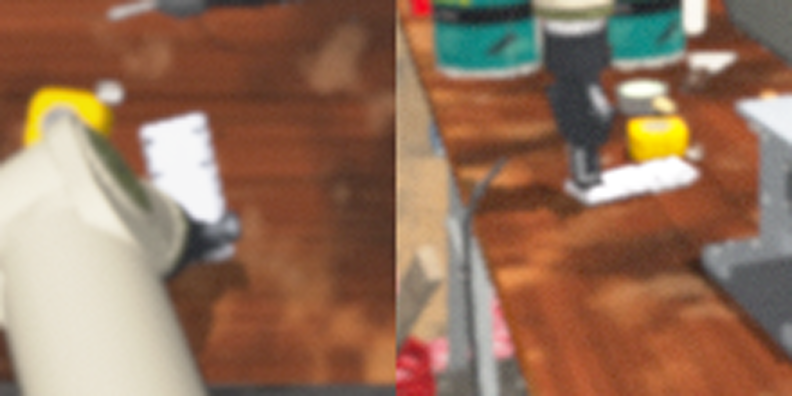

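The pictures show the fingers closed on the fin and the carrier still flat. The opening of 13 mm agrees with the fin's thickness. Next I lift, square the yaw and check.

```bash
python3 -m creep '0 0 -.3 0;0 0 -.5 0;0 0 -.6 0;0 0 -.6 .4;0 0 -.4 .6;0 0 -.2 .6;0 0 0 .5;0 0 0 0;0 0 0 0;0 0 0 0'
python3 d.py .433 -.04 .105 94.5
```

```text
clock: 5.97
ee_pos: [0.4485, 0.3139, 0.1048]
ee_rot: [-0.04, 0.999, -0.0, -0.001]
wrist_force: [-0.4, -1.0, -2.8]
finger_gap: 0.154
finger_force: 60.5
t 5.9667 pos [0.449 0.314 0.105] yang 94.53 z [-0.001 -0.001 -1.   ] F [-0.397 -0.996 -2.758] T [-0.058  0.225  0.019] gap 0.15384542769785695 q [-0.81   0.317  0.17   1.759 -0.06   1.072  1.031]
units [  1.447 -11.72    0.003] yaw 0.0056424306607084414
```

```bash
python3 -m creep '.3 -.4 0 0;.4 -.8 0 0;.4 -1 0 0;.35 -1 0 0;0 -1 0 0;0 -1 0 0;0 -1 0 0;0 -1 0 0;0 -1 0 0;0 -1 0 0'
python3 -m creep '0 -1 0 0;0 -.8 0 0;0 -.5 0 0;0 -.2 0 0;0 0 0 0;0 0 .3 0;0 0 .5 0;0 0 .5 0;0 0 .3 0;0 0 0 0'
python3 d.py .5077 -.0339 .0535 94.5
```

```text
clock: 6.8
ee_pos: [0.4265, 0.0341, 0.1052]
ee_rot: [-0.039, 0.999, -0.0, -0.0]
wrist_force: [0.4, 1.3, -3.6]
finger_gap: 0.157
finger_force: 60.5
clock: 7.63
ee_pos: [0.431, -0.0377, 0.055]
ee_rot: [-0.04, 0.999, -0.0, -0.002]
wrist_force: [-0.4, 0.7, -3.6]
finger_gap: 0.151
finger_force: 60.5
t 7.6333 pos [ 0.431 -0.038  0.055] yang 94.58 z [-0.004 -0.    -1.   ] F [-0.382  0.662 -3.647] T [-0.013  0.236 -0.02 ] gap 0.1513814280140756 q [-0.399  0.162  0.448  2.101 -0.089  0.901  1.75 ]
units [-2.559 -0.077  0.038] yaw 0.016665142611648774
```

```bash
python3 -m creep '-.2 0 0 0;-.4 -.02 0 0;-.4 -.02 0 0;-.4 -.02 0 0;-.4 -.02 0 0;-.4 0 0 0;-.25 0 0 0;-.1 0 0 0;0 0 .1 0;0 0 .05 0'
python3 d.py .5077 -.0339 .0495 94.5
python3 - <<'E'
from h import *
c=read_camera("top");v=c["color"][150:260,210:320];s=read_camera("side")["color"][150:260,220:330]
cv2.imwrite("pics/g2.png",cv2.resize(np.hstack([v,s]),None,fx=3.6,fy=3.6,interpolation=cv2.INTER_CUBIC)[:,:,::-1])
E
```

```text
clock: 8.47
ee_pos: [0.5089, -0.0355, 0.0525]
ee_rot: [-0.039, 0.999, -0.0, -0.0]
wrist_force: [-0.6, -0.1, -3.8]
finger_gap: 0.151
finger_force: 60.5
t 8.4667 pos [ 0.509 -0.036  0.052] yang 94.45 z [-0.001 -0.    -1.   ] F [-0.589 -0.088 -3.756] T [-0.012  0.285 -0.053] gap 0.15100175467446414 q [-0.363  0.326  0.436  1.915 -0.168  0.937  1.802]
units [0.035 0.057 0.1  ] yaw -0.010890890261427444
```

View pics/g2.png

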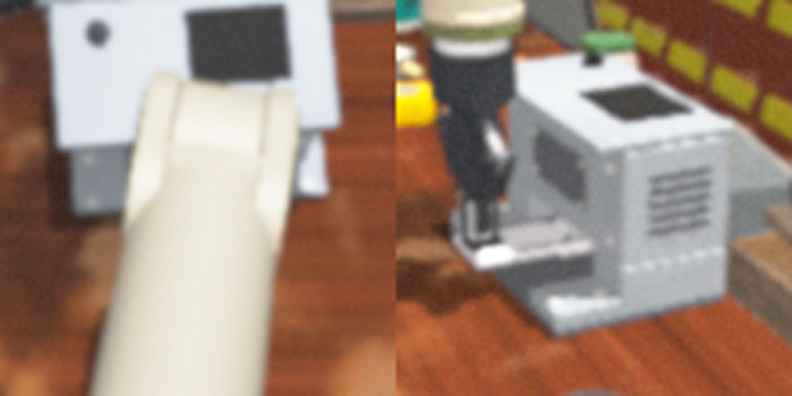

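The carrier is level in the slot mouth, under the visor. Next I lower it until it touches the floor.

```bash
python3 -m creep '0 0 .05 0;0 0 .03 0;0 0 .03 0;0 0 0 0;0 0 0 0;0 0 0 0;0 0 0 0;0 0 0 0;0 0 0 0;0 0 0 0'
python3 d.py
```

```text
clock: 9.4
ee_pos: [0.5093, -0.0356, 0.0496]
ee_rot: [-0.039, 0.999, -0.0, 0.0]
wrist_force: [-2.3, 0.0, 1.7]
finger_gap: 0.152
finger_force: 61.2
t 9.4 pos [ 0.509 -0.036  0.05 ] yang 94.43 z [ 0. -0. -1.] F [-2.332  0.042  1.714] T [-0.026  0.502 -0.012] gap 0.15221877060750513 q [-0.361  0.331  0.435  1.917 -0.171  0.93   1.804]
```

The carrier is resting on the floor, since the force's z value went from -3.7 to +1.7 N. I release it and rise.

The moves offer no tilt command, but a joint limit near the top of the reach may let me tilt the tool. By a planar fit, joint 6 saturates above z of about 0.55, and that tips the fingers outwards.

```bash
python3 -m creep '0 0 0 0;0 0 0 0;0 0 0 0;0 0 0 0;0 0 0 0;0 0 -.3 0;0 0 -.6 0;0 0 -1 0;0 0 -1 0;0 0 -1 0' 60
python3 -m creep '0 .3 -1 0;0 .4 -1 0;0 .4 -1 0;0 .4 -1 0;0 .4 -1 0;0 .3 -1 0;0 .3 -1 0;0 0 -1 0;0 0 -1 0;0 0 -1 0'
python3 -m creep '0 0 -1 0;0 0 -1 0;0 0 -1 0;0 0 -1 0;0 0 -1 0;0 0 -1 0;0 0 -1 0;0 0 -1 0;0 0 -1 0;0 0 -1 0'
python3 d.py
```

```text
clock: 10.23
ee_pos: [0.509, -0.0358, 0.1684]
ee_rot: [-0.038, 0.999, -0.0, -0.0]
wrist_force: [0.4, 0.6, -0.2]
finger_gap: 0.702
finger_force: 0.0
clock: 11.07
ee_pos: [0.5028, 0.0391, 0.4688]
ee_rot: [-0.039, 0.999, 0.0, 0.0]
wrist_force: [-0.1, -0.1, 0.5]
finger_gap: 0.707
finger_force: 0.0
clock: 11.9
ee_pos: [0.4704, 0.036, 0.6308]
ee_rot: [-0.038, 0.996, 0.004, 0.082]
wrist_force: [0.2, -0.5, 0.2]
finger_gap: 0.705
finger_force: 0.0
t 11.9 pos [0.47  0.036 0.631] yang 94.39 z [ 0.164  0.014 -0.986] F [ 0.242 -0.535  0.189] T [-0.069  0.182  0.007] gap 0.7052377213515854 q [-0.676  0.095  0.634  0.843 -0.07   2.055  1.561]
```

It tilts: 9.5° so far, heading 4.9°. I continue upwards, biased forward.

```bash
python3 -m creep '-.3 0 -1 0;-.3 0 -1 0;-.3 0 -1 0;-.3 0 -1 0;-.3 0 -1 0;-.3 0 -1 0;-.3 0 -1 0;-.3 0 -1 0;-.3 0 -1 0;-.3 0 -1 0'
python3 d.py
```

```text
clock: 12.73
ee_pos: [0.463, 0.0352, 0.7375]
ee_rot: [-0.038, 0.978, 0.009, 0.204]
wrist_force: [0.3, 0.4, 0.3]
finger_gap: 0.708
finger_force: 0.0
t 12.7333 pos [0.463 0.035 0.737] yang 94.43 z [ 0.398  0.033 -0.917] F [0.262 0.443 0.3  ] T [-0.005  0.419  0.042] gap 0.708148003317485 q [-0.884  0.063  0.853  0.633 -0.072  2.055  1.559]
```

```bash
python3 -m creep '-.5 0 -1 0;-.5 0 -1 0;-.5 0 -1 0;-.5 0 -1 0;-.5 0 -1 0;-.5 0 -1 0;-.5 0 -1 0;-.5 0 -1 0;-.5 0 -1 0;0 0 0 0'
python3 d.py
```

```text
clock: 13.57
ee_pos: [0.4383, 0.0315, 0.8378]
ee_rot: [-0.036, 0.948, 0.015, 0.317]
wrist_force: [-0.4, -0.8, -0.3]
finger_gap: 0.707
finger_force: 0.0
t 13.5667 pos [0.438 0.032 0.838] yang 94.51 z [ 0.6    0.052 -0.798] F [-0.449 -0.757 -0.333] T [-0.124  0.595 -0.033] gap 0.706663662896628 q [-1.006  0.047  0.997  0.413 -0.088  2.055  1.558]
```

The tool is now at 37° tilt, heading 5°. Next I work out the way down to a point behind the fin.

```bash
python3 d.py .475 -.0385 .16 94.5
python3 -m creep '.4 -.2 .5 0;.75 -.3 1 0;.75 -.3 1 0;.75 -.3 1 0;.75 -.3 1 0;.75 -.3 1 0;.75 -.2 1 0;.75 -.2 1 0;.75 0 1 0;.75 0 1 0'
python3 d.py .475 -.0385 .16 94.5
```

```text
t 13.5667 pos [0.438 0.032 0.838] yang 94.51 z [ 0.6    0.052 -0.798] F [-0.449 -0.757 -0.333] T [-0.124  0.595 -0.033] gap 0.706663662896628 q [-1.006  0.047  0.997  0.413 -0.088  2.055  1.558]
units [12.77  -2.542 18.65 ] yaw 0.0018210453070850007
clock: 14.4
ee_pos: [0.4262, -0.0002, 0.7265]
ee_rot: [-0.038, 0.952, 0.024, 0.303]
wrist_force: [-1.2, 0.8, -0.1]
finger_gap: 0.702
finger_force: 0.0
t 14.4 pos [ 0.426 -0.     0.726] yang 94.97 z [ 0.576  0.068 -0.815] F [-1.168  0.828 -0.08 ] T [-0.062  0.679  0.051] gap 0.7023384083626973 q [-0.187 -0.249  0.084  1.033  0.01   1.738  1.556]
units [ 9.688 -1.838 16.236] yaw 0.0939688850572196
```

```bash
python3 -m creep '.4 -.1 1 0;.4 -.2 1 0;.4 -.2 1 0;.5 -.2 1 0;.6 -.2 1 0;.6 -.2 1 0;.6 -.2 1 0;.6 -.2 1 0;.6 -.1 1 0;.6 -.1 1 0'
python3 d.py .475 -.0385 .16 94.5
```

```text
clock: 15.23
ee_pos: [0.5149, -0.0447, 0.4727]
ee_rot: [-0.043, 0.962, 0.029, 0.269]
wrist_force: [0.9, 0.1, -0.1]
finger_gap: 0.703
finger_force: 0.0
t 15.2333 pos [ 0.515 -0.045  0.473] yang 95.69 z [ 0.514  0.079 -0.854] F [ 0.865  0.142 -0.081] T [-0.074  0.505 -0.003] gap 0.7034336283702683 q [ 0.375 -0.253 -0.184  1.631 -0.231  1.242  1.862]
units [6.533 0.004 8.231] yaw 0.23862222318767862
```

```bash
sed -i 's/"F",o\["wrist_force"\]/"yz",M[2,1],"F",o["wrist_force"]/' d.py
python3 -m creep '.5 0 .9 0;.55 0 .9 0;.55 0 .9 0;.55 0 .9 0;.55 0 .9 0;.55 0 .8 0;.5 0 .6 0;.4 0 .5 0;.2 0 .3 0;0 0 0 0'
python3 d.py .475 -.0385 .14 94.5
```

```text
clock: 16.07
ee_pos: [0.5107, -0.0382, 0.2323]
ee_rot: [-0.044, 0.963, 0.03, 0.264]
wrist_force: [0.1, 0.4, -0.8]
finger_gap: 0.706
finger_force: 0.0
t 16.0667 pos [ 0.511 -0.038  0.232] yang 95.8 z [ 0.506  0.082 -0.859] yz 0.03500604693273713 F [ 0.119  0.422 -0.829] T [-0.078  0.542 -0.014] gap 0.7057072361590354 q [ 0.343 -0.214 -0.203  2.127 -0.291  0.725  1.966]
units [2.592 0.001 2.038] yaw 0.2592167865998022
```

Tilt is 31° and heading 9°, with about 2° of roll, which is acceptable. I move to a pre-grasp point and check the carrier's position with the cameras.

```bash
python3 -m creep '.3 0 .3 0;.35 0 .4 .1;.4 0 .5 .05;.4 0 .5 0;.4 0 .5 0;.35 0 .4 0;.2 0 .2 0;.1 0 .1 0;0 0 0 0;0 0 0 0'
python3 d.py .5216 -.034 .0517 95
python3 - <<'E'
from h import *
T,S=read_camera("top"),read_camera("side")
for l in("fin","carrier"):
    a=place_of(l,"top");b=place_of(l,"side");print(l,[(x["centre"],round(x["confidence"],2)) for x in a[:2]+b[:2]])
    if a and b: print(tri([(T,a[0]["centre"]),(S,b[0]["centre"])]))
    if b: print("side@z",atz(S,b[0]["centre"],.066 if l=="fin" else .03))
u=np.array([.997,.0781,0]);print("expected px fin",proj(S,[[.514,-.0353,.066]]),proj(T,[[.514,-.0353,.066]]))
cv2.imwrite("pics/g3.png",cv2.resize(np.hstack([T["color"][150:250,210:310],S["color"][150:250,220:320]]),None,fx=4,fy=4,interpolation=cv2.INTER_CUBIC)[:,:,::-1])
E
```

```text
clock: 16.9
ee_pos: [0.494, -0.0362, 0.1242]
ee_rot: [-0.038, 0.962, 0.031, 0.267]
wrist_force: [0.3, 0.7, -0.3]
finger_gap: 0.704
finger_force: 0.0
t 16.9 pos [ 0.494 -0.036  0.124] yang 95.15 z [ 0.512  0.08  -0.855] yz 0.03978925833034036 F [ 0.315  0.682 -0.312] T [-0.072  0.472  0.008] gap 0.7036947343780141 q [ 0.339 -0.117 -0.219  2.319 -0.396  0.438  2.082]
units [ 0.458 -0.106  2.542] yaw 0.030161617217837035
fin [([242.8, 209.7], 0.96)]
side@z [ 0.5141524  -0.03243304  0.066     ]
carrier [([266.5, 195.0], 0.61), ([258.1, 216.8], 0.9), ([273.1, 273.1], 0.35)]
[ 0.56640163 -0.03636737  0.0347177 ]
side@z [ 0.56814311 -0.02676868  0.03      ]
expected px fin [[243.02628824 210.04099784]] [[266.26838298 209.42064357]]
```

View pics/g3.png

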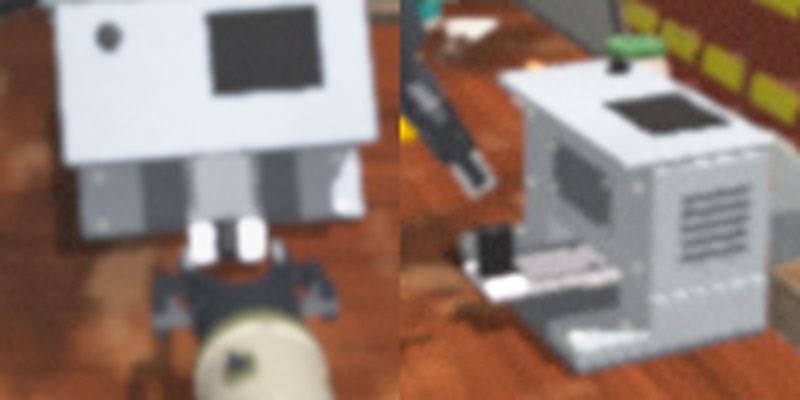

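The carrier stands level where expected, and the open fingers straddle the fin at top-crop (228,240). I advance along the tool axis.

```bash
python3 -m creep '.05 -.02 .2 0;.05 -.02 .3 0;.05 -.02 .3 0;.05 0 .3 0;.05 0 .3 0;.05 0 .2 0;.05 0 .2 0;0 0 .1 0;0 0 0 0;0 0 0 0'
python3 d.py .5216 -.034 .0517 95
```

```text
clock: 18.03
ee_pos: [0.5135, -0.0338, 0.0687]
ee_rot: [-0.038, 0.963, 0.031, 0.266]
wrist_force: [0.1, 0.4, 0.2]
finger_gap: 0.706
finger_force: 0.0
t 18.0333 pos [ 0.514 -0.034  0.069] yang 95.15 z [ 0.51   0.081 -0.856] yz 0.04041682857677385 F [0.118 0.391 0.189] T [-0.109  0.543  0.004] gap 0.7063938913436272 q [ 0.552  0.05  -0.462  2.324 -0.42   0.267  2.124]
units [ 0.062 -0.052  0.622] yaw 0.03073750823738237
```

```bash
python3 -m creep '.05 -.05 .1 0;0 0 .15 0;0 0 .15 0;0 0 .1 0;0 0 .1 0;0 0 0 0;0 0 0 0;0 0 0 0;0 0 0 0;0 0 0 0'
python3 d.py .5216 -.034 .0517 95
```

```text
clock: 18.87
ee_pos: [0.5217, -0.034, 0.0528]
ee_rot: [-0.038, 0.963, 0.031, 0.267]
wrist_force: [0.0, 0.1, 0.4]
finger_gap: 0.701
finger_force: 0.0
t 18.8667 pos [ 0.522 -0.034  0.053] yang 95.16 z [ 0.511  0.08  -0.856] yz 0.03984204880026916 F [0.017 0.069 0.36 ] T [-0.11   0.535 -0.033] gap 0.7005066718239233 q [ 0.558  0.107 -0.479  2.318 -0.382  0.215  2.097]
units [ 0.021 -0.002  0.03 ] yaw 0.03235354005138049
```

```bash
cat >> d.py <<'E'
u=np.array([.99694,.0781,0]);v=np.array([-.0781,.99694,0]);q=o["ee_pos"]-.019*M[:,2]-[.6124,-.0257,0]
print("per 10mm: u",M.T@u/3,"v",M.T@v/3,"up",M.T@[0,0,1]/3)
print("grasp in unit mm",np.array([q@u,q@v,q[2]])*1e3,"F unit",o["wrist_force"]@u,o["wrist_force"]@v)
E
python3 -m creep '0 0 0 0;0 0 0 0;0 0 0 0;0 0 0 0;0 0 0 0;0 0 0 0;0 0 0 0;0 0 0 0;0 0 0 0;0 0 0 0' 0
python3 d.py
```

```text
clock: 19.7
ee_pos: [0.5218, -0.034, 0.0528]
ee_rot: [-0.038, 0.963, 0.031, 0.267]
wrist_force: [-0.9, 0.3, 2.5]
finger_gap: 0.154
finger_force: 61.9
t 19.7 pos [ 0.522 -0.034  0.053] yang 95.16 z [ 0.511  0.08  -0.856] yz 0.0398824071263109 F [-0.949  0.257  2.529] T [-0.164  0.218 -0.015] gap 0.15353771851652068 q [ 0.558  0.107 -0.479  2.318 -0.382  0.215  2.097]
per 10mm: u [-0.286 -0.004  0.172] v [0.003 0.333 0.013] up [-0.172  0.013 -0.285]
grasp in unit mm [-100.784   -1.929   69.028] F unit -0.9256368212010065 0.3302397058317133
```

```bash
python3 -m creep '-.05 0 -.09 0;-.11 -.11 .06 0;-.11 -.11 .06 0;-.11 -.11 .06 0;-.11 -.11 .06 0;-.11 -.11 .06 0;-.11 -.11 .06 0;-.11 -.11 .06 0;-.11 -.11 .06 0;0 0 0 0'
python3 d.py
```

```text
clock: 20.53
ee_pos: [0.5548, -0.0585, 0.0562]
ee_rot: [-0.038, 0.962, 0.031, 0.267]
wrist_force: [0.5, 0.0, -2.5]
finger_gap: 0.152
finger_force: 61.2
t 20.5333 pos [ 0.555 -0.058  0.056] yang 95.11 z [ 0.512  0.08  -0.855] yz 0.03989756188009429 F [ 0.491  0.019 -2.49 ] T [-0.163  1.058 -0.048] gap 0.15186474782564865 q [ 0.568  0.174 -0.444  2.231 -0.343  0.244  2.111]
per 10mm: u [-0.285 -0.004  0.172] v [0.004 0.333 0.013] up [-0.172  0.013 -0.285]
grasp in unit mm [-69.745 -28.94   72.474] F unit 0.4906200241614996 -0.019320977565345173
```

```bash
python3 -m creep '-.06 0 .035 0;-.06 0 .035 0;-.06 0 .035 0;-.06 0 .035 0;-.03 0 .018 0;-.03 0 .018 0;-.03 0 .018 0;-.03 0 .018 0;0 0 0 0;0 0 0 0'
python3 d.py|tail -1; python3 -m creep '-.03 0 .018 0;-.03 0 .018 0;-.03 0 .018 0;0 0 0 0;0 0 0 0;0 0 0 0;0 0 0 0;0 0 0 0;0 0 0 0;0 0 0 0'; python3 d.py
```

```text
clock: 21.37
ee_pos: [0.5663, -0.0565, 0.056]
ee_rot: [-0.038, 0.963, 0.031, 0.267]
wrist_force: [0.3, 0.1, -4.6]
finger_gap: 0.151
finger_force: 61.2
grasp in unit mm [-58.154 -27.891  72.308] F unit 0.2779550095528906 0.10205844502454488
clock: 22.2
ee_pos: [0.5694, -0.0563, 0.0561]
ee_rot: [-0.038, 0.963, 0.031, 0.267]
wrist_force: [-0.1, 0.4, -2.6]
finger_gap: 0.157
finger_force: 61.2
t 22.2 pos [ 0.569 -0.056  0.056] yang 95.16 z [ 0.511  0.081 -0.856] yz 0.0400485027315397 F [-0.093  0.398 -2.564] T [-0.155  1.115 -0.002] gap 0.1565581314522981 q [ 0.521  0.199 -0.411  2.2   -0.299  0.247  2.06 ]
per 10mm: u [-0.286 -0.004  0.172] v [0.003 0.333 0.013] up [-0.172  0.013 -0.285]
grasp in unit mm [-55.029 -27.887  72.327] F unit -0.06205407336182292 0.4035816953659836
```

```bash
python3 -m creep '-.03 0 .018 0;0 0 0 0;-.03 0 .018 0;0 0 0 0;-.03 0 .018 0;0 0 0 0;-.03 0 .018 0;0 0 0 0;0 0 0 0;0 0 0 0'; python3 d.py|tail -1
```

```text
clock: 23.03
ee_pos: [0.5708, -0.0556, 0.0542]
ee_rot: [-0.038, 0.963, 0.032, 0.264]
wrist_force: [-14.9, 0.3, 4.1]
finger_gap: 0.152
finger_force: 63.1
grasp in unit mm [-53.558 -27.308  70.5  ] F unit -14.796810590155173 1.4259047703666266
```

```bash
python3 -m creep '-.03 0 .018 0;0 0 0 0;-.03 0 .018 0;0 0 0 0;-.03 0 .018 0;0 0 0 0;0 0 0 0;0 0 0 0;0 0 0 0;0 0 0 0'; python3 d.py|tail -1
```

```text
clock: 23.87
ee_pos: [0.5706, -0.0555, 0.053]
ee_rot: [-0.038, 0.964, 0.032, 0.261]
wrist_force: [-43.1, -0.9, 26.1]
finger_gap: 0.154
finger_force: 68.3
grasp in unit mm [-53.612 -27.235  69.315] F unit -43.017502781155265 2.4420345736789635
```

Back stop felt at grasp x of about -54 mm. I back off to unload.

```bash
python3 -m creep '.04 0 -.025 0;.04 0 -.025 0;.04 0 -.025 0;.04 0 -.025 0;0 0 0 0;0 0 0 0;0 0 0 0;0 0 0 0;0 0 0 0;0 0 0 0'; python3 d.py
```

```text
clock: 24.7
ee_pos: [0.5707, -0.0561, 0.0559]
ee_rot: [-0.038, 0.963, 0.031, 0.266]
wrist_force: [-6.7, -1.0, -1.4]
finger_gap: 0.151
finger_force: 62.2
t 24.7 pos [ 0.571 -0.056  0.056] yang 95.16 z [ 0.51   0.081 -0.856] yz 0.0403124600574524 F [-6.659 -1.043 -1.449] T [-0.226  1.933 -0.005] gap 0.15117650545939185 q [ 0.516  0.202 -0.407  2.196 -0.294  0.248  2.054]
per 10mm: u [-0.286 -0.004  0.172] v [0.004 0.333 0.014] up [-0.172  0.013 -0.285]
grasp in unit mm [-53.733 -27.789  72.127] F unit -6.719692678865329 -0.5200872324994142
```

```bash
python3 -m creep '.043 0 -.026 0;.017 0 .028 0;.017 0 .028 0;.017 0 .028 0;.009 0 .014 0;.009 0 .014 0;0 0 0 0;0 0 0 0;0 0 0 0;0 0 0 0'; python3 d.py
```

```text
clock: 25.53
ee_pos: [0.5703, -0.0562, 0.0529]
ee_rot: [-0.038, 0.962, 0.031, 0.267]
wrist_force: [-0.0, 0.5, 2.4]
finger_gap: 0.149
finger_force: 62.3
t 25.5333 pos [ 0.57  -0.056  0.053] yang 95.17 z [ 0.512  0.08  -0.855] yz 0.03954439324066035 F [-0.003  0.509  2.449] T [-0.028  0.223  0.094] gap 0.1488139287980382 q [ 0.52   0.207 -0.411  2.201 -0.298  0.236  2.061]
per 10mm: u [-0.285 -0.004  0.172] v [0.003 0.333 0.013] up [-0.172  0.013 -0.285]
grasp in unit mm [-54.216 -27.833  69.107] F unit 0.03686724312241698 0.5074288829692291
```

Floor contact is about 5 N. I add some preload and slide towards +y in short calls.

```bash
python3 -m creep '.017 0 .028 0;.009 0 .014 0;0 .033 0 0;0 .033 0 0;0 .033 0 0;0 .033 0 0;0 .033 0 0;0 0 0 0;0 0 0 0;0 0 0 0'; python3 d.py | tail -1
python3 -m creep '0 .033 0 0;0 .033 0 0;0 .033 0 0;0 .033 0 0;0 .033 0 0;0 .033 0 0;0 0 0 0;0 0 0 0;0 0 0 0;0 0 0 0'; python3 d.py|tail -1
```

```text
clock: 26.37
ee_pos: [0.5701, -0.0542, 0.0521]
ee_rot: [-0.036, 0.962, 0.03, 0.268]
wrist_force: [-5.3, -7.0, 7.7]
finger_gap: 0.152
finger_force: 62.9
grasp in unit mm [-54.236 -25.79   68.306] F unit -5.8104237180804565 -6.605880029491834
clock: 27.2
ee_pos: [0.5674, -0.0443, 0.0501]
ee_rot: [-0.039, 0.963, 0.032, 0.265]
wrist_force: [1.6, -0.4, -3.4]
finger_gap: 0.155
finger_force: 61.2
grasp in unit mm [-56.061 -15.86   66.412] F unit 1.5718556985317704 -0.5439248844721509
```

The tool dropped about 2.7 mm and the load went to free-hanging (-3.4 N), so the foot is over the pocket at y of about -16. I lower it.

```bash
python3 -m creep '.017 0 .028 0;.017 0 .028 0;.017 0 .028 0;0 0 0 0;0 0 0 0;0 0 0 0;0 0 0 0;0 0 0 0;0 0 0 0;0 0 0 0'; python3 d.py
```

```text
clock: 28.03
ee_pos: [0.5686, -0.0451, 0.0483]
ee_rot: [-0.038, 0.963, 0.031, 0.267]
wrist_force: [-0.3, -0.1, -2.8]
finger_gap: 0.154
finger_force: 61.3
t 28.0333 pos [ 0.569 -0.045  0.048] yang 95.16 z [ 0.511  0.081 -0.856] yz 0.03996798217274826 F [-0.26  -0.057 -2.813] T [-0.209  1.1   -0.035] gap 0.1541781173457573 q [ 0.475  0.208 -0.392  2.213 -0.275  0.218  2.015]
per 10mm: u [-0.286 -0.004  0.172] v [0.003 0.333 0.013] up [-0.172  0.013 -0.285]
grasp in unit mm [-55.015 -16.7    64.547] F unit -0.26399123077711156 -0.03663313562984672
```

```bash
python3 -m creep '.017 0 .028 0;.017 0 .028 0;.017 0 .028 0;.009 0 .014 0;0 0 0 0;0 0 0 0;0 0 0 0;0 0 0 0;0 0 0 0;0 0 0 0'; python3 d.py|tail -1;python3 -m creep '.009 0 .014 0;.009 0 .014 0;0 0 0 0;0 0 0 0;0 0 0 0;0 0 0 0;0 0 0 0;0 0 0 0;0 0 0 0;0 0 0 0'; python3 d.py
```

```text
clock: 28.87
ee_pos: [0.5694, -0.0451, 0.0459]
ee_rot: [-0.038, 0.962, 0.031, 0.268]
wrist_force: [-4.2, 0.2, 7.8]
finger_gap: 0.15
finger_force: 63.0
grasp in unit mm [-54.241 -16.774  62.124] F unit -4.183811799012973 0.5175459063341716
clock: 29.7
ee_pos: [0.5698, -0.0452, 0.0458]
ee_rot: [-0.038, 0.962, 0.031, 0.268]
wrist_force: [-10.7, 0.9, 17.5]
finger_gap: 0.158
finger_force: 64.6
t 29.7 pos [ 0.57  -0.045  0.046] yang 95.17 z [ 0.514  0.08  -0.854] yz 0.038461518499074455 F [-10.737   0.889  17.524] T [-0.282  1.26   0.022] gap 0.1578183529730403 q [ 0.474  0.215 -0.392  2.214 -0.275  0.206  2.017]
per 10mm: u [-0.285 -0.004  0.173] v [0.003 0.333 0.013] up [-0.173  0.013 -0.285]
grasp in unit mm [-53.826 -16.888  61.996] F unit -10.634896054072073 1.7247108973462677
```

Contact on the plate is at the expected height, within about 1 mm. I ease off, open, and back out along the tool axis.

```bash
python3 -m creep '-.017 0 -.028 0;-.009 0 -.014 0;0 0 0 0;0 0 0 0;0 0 0 0;0 0 0 0;0 0 0 0;0 0 0 0;0 0 0 0;0 0 0 0'
python3 -m creep '0 0 0 0;0 0 0 0;0 0 0 0;0 0 0 0;0 0 0 0;0 0 0 0;0 0 0 0;0 0 0 0;0 0 0 0;0 0 0 0' 50
python3 -m creep '0 0 -.1 0;0 0 -.2 0;0 0 -.3 0;0 0 -.3 0;0 0 -.3 0;0 0 -.3 0;0 0 -.3 0;0 0 -.3 0;0 0 -.2 0;0 0 0 0'; python3 d.py
python3 - <<'E'
from h import *
T,S=read_camera("top"),read_camera("side")
u=np.array([.99694,.0781,0]);v=np.array([-.0781,.99694,0]);o=np.array([.6124,-.0257,0])
for l in("fin","carrier"):
    for n,c in(("top",T),("side",S)):
        for x in place_of(l,n)[:1]:
            print(l,n,x["centre"],round(x["confidence"],2))
            for z in((.058,.066) if l=="fin" else(.022,.030)): p=atz(c,x["centre"],z)-o;print("  z",z,p@u*1e3,p@v*1e3)
cv2.imwrite("pics/g4.png",cv2.resize(np.hstack([T["color"][150:250,210:310],S["color"][165:265,220:320]]),None,fx=4,fy=4,interpolation=cv2.INTER_CUBIC)[:,:,::-1])
E
```

```text
clock: 30.53
ee_pos: [0.5692, -0.0452, 0.0459]
ee_rot: [-0.038, 0.962, 0.031, 0.267]
wrist_force: [-1.8, -0.9, 5.2]
finger_gap: 0.156
finger_force: 62.5
clock: 31.37
ee_pos: [0.5685, -0.045, 0.0453]
ee_rot: [-0.038, 0.963, 0.031, 0.267]
wrist_force: [-0.9, -0.3, 0.0]
finger_gap: 0.585
finger_force: 0.0
clock: 32.2
ee_pos: [0.5334, -0.0511, 0.106]
ee_rot: [-0.038, 0.962, 0.031, 0.268]
wrist_force: [0.0, 0.4, -1.1]
finger_gap: 0.583
finger_force: 0.0
t 32.2 pos [ 0.533 -0.051  0.106] yang 95.13 z [ 0.513  0.079 -0.855] yz 0.03871149113634938 F [ 0.031  0.434 -1.074] T [-0.109  0.493  0.015] gap 0.5830290377245707 q [ 0.57   0.021 -0.434  2.242 -0.388  0.38   2.112]
per 10mm: u [-0.285 -0.004  0.172] v [0.003 0.333 0.013] up [-0.172  0.013 -0.285]
grasp in unit mm [-90.611 -19.842 122.225] F unit 0.06455583295313168 0.4303578875376619
fin top [270.9, 196.0] 0.73
  z 0.058 -53.56605151673217 -21.427179292611243
  z 0.066 -54.85890826727035 -21.084795418762496
fin side [261.4, 212.8] 0.67
  z 0.058 -47.18617322721445 -30.05230424005382
  z 0.066 -54.76157175536804 -46.42505586548723
carrier top [268.3, 181.9] 0.72
  z 0.022 2.8610874458792313 -18.078621074439095
  z 0.03 1.2419268242991623 -17.767760919587484
carrier side [272.8, 220.3] 0.82
  z 0.022 -4.701998484544042 -27.07923768968357
  z 0.03 -12.410684755351218 -42.329398270263745
```

View pics/g4.png

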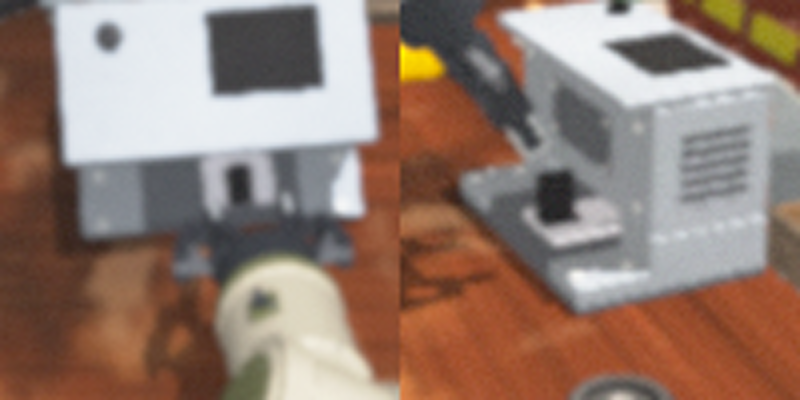

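The top view shows the carrier squarely inside the slot, with the fin at crop (238,182). The side view shows the plate down on the dark floor. To make sure it is fully down, I press lightly on the fin top with the fingers shut.

```bash
python3 -m creep '0 0 0 0;0 0 0 0;0 0 0 0;0 0 0 0;0 0 0 0;0 0 0 0;0 0 0 0;0 0 0 0;0 0 0 0;0 0 0 0' 0
python3 d.py .553 -.049 .086 95.1
```

```text
clock: 33.33
ee_pos: [0.5333, -0.0505, 0.1044]
ee_rot: [-0.038, 0.963, 0.031, 0.267]
wrist_force: [0.1, 0.1, -1.0]
finger_gap: -0.0
finger_force: 0.0
t 33.3333 pos [ 0.533 -0.051  0.104] yang 95.16 z [ 0.511  0.081 -0.856] yz 0.039991948466189524 F [ 0.105  0.149 -1.017] T [-0.098  0.549 -0.005] gap -0.0004135455874838097 q [ 0.569  0.025 -0.434  2.242 -0.387  0.378  2.112]
units [-0.25  -0.033  0.864] yaw 0.012973654691572278
per 10mm: u [-0.286 -0.004  0.172] v [0.003 0.333 0.013] up [-0.172  0.013 -0.285]
grasp in unit mm [-90.639 -19.342 120.614] F unit 0.11676759447262014 0.1401534432233937
```

```bash
python3 -m creep '-.05 0 .15 0;-.05 0 .2 0;-.05 0 .2 0;-.05 0 .2 0;-.05 0 .1 0;.034 0 .056 0;.034 0 .056 0;0 0 0 0;0 0 0 0;0 0 0 0'; python3 d.py|sed -n 1p
python3 -m creep '.034 0 .056 0;0 0 0 0;.017 0 .028 0;0 0 0 0;.017 0 .028 0;0 0 0 0;0 0 0 0;0 0 0 0;0 0 0 0;0 0 0 0'; python3 d.py|sed -n 1p
```

```text
clock: 34.17
ee_pos: [0.5526, -0.048, 0.0826]
ee_rot: [-0.038, 0.963, 0.031, 0.267]
wrist_force: [-0.6, 0.0, 0.4]
finger_gap: 0.001
finger_force: 0.0
t 34.1667 pos [ 0.553 -0.048  0.083] yang 95.16 z [ 0.511  0.08  -0.856] yz 0.03985146910353207 F [-0.594  0.033  0.422] T [-0.092  0.562  0.023] gap 0.0006817677462144603 q [ 0.539  0.109 -0.433  2.221 -0.319  0.311  2.049]
clock: 35.0
ee_pos: [0.5527, -0.0478, 0.0786]
ee_rot: [-0.038, 0.963, 0.031, 0.267]
wrist_force: [0.3, 0.2, -0.1]
finger_gap: -0.002
finger_force: 0.0
t 35.0 pos [ 0.553 -0.048  0.079] yang 95.16 z [ 0.511  0.081 -0.856] yz 0.03999436356323323 F [ 0.272  0.169 -0.132] T [-0.11   0.566 -0.028] gap -0.001645807866940987 q [ 0.538  0.117 -0.433  2.224 -0.319  0.3    2.051]
```

```bash
python3 -m creep '.017 0 .028 0;0 0 0 0;.017 0 .028 0;0 0 0 0;.017 0 .028 0;0 0 0 0;0 0 0 0;0 0 0 0;0 0 0 0;0 0 0 0'; python3 d.py|sed -n 1p
```

```text
clock: 35.83
ee_pos: [0.5528, -0.0476, 0.0758]
ee_rot: [-0.038, 0.963, 0.031, 0.267]
wrist_force: [-1.4, 0.6, 2.8]
finger_gap: 0.001
finger_force: 1.5
t 35.8333 pos [ 0.553 -0.048  0.076] yang 95.16 z [ 0.511  0.08  -0.856] yz 0.03989091225069438 F [-1.425  0.572  2.77 ] T [-0.005  0.423  0.078] gap 0.0007948009104789552 q [ 0.537  0.123 -0.433  2.227 -0.318  0.291  2.051]
```

Contact puts the fin top at about 71–72 mm, the loaded height. One more small push, then I retreat.

```bash
python3 -m creep '.017 0 .028 0;.009 0 .014 0;0 0 0 0;0 0 0 0;0 0 0 0;0 0 0 0;0 0 0 0;0 0 0 0;0 0 0 0;0 0 0 0'
python3 -m creep '-.05 0 -.08 0;0 0 -.2 0;0 0 -.4 0;0 0 -.6 0;0 0 -.6 0;0 0 -.6 0;0 0 -.5 0;0 0 -.3 0;0 0 0 0;0 0 0 0'
python3 - <<'E'
from h import *
T,S=read_camera("top"),read_camera("side")
for l in("castor","pliers","tape","chuck"):
    print(l,[atz(T,x["centre"],0).round(3) for x in place_of(l,"top")[:1]])
cv2.imwrite("pics/g5.png",cv2.resize(np.hstack([T["color"][150:250,210:310],S["color"][165:265,220:320]]),None,fx=4,fy=4,interpolation=cv2.INTER_CUBIC)[:,:,::-1])
E
```

```text
clock: 36.67
ee_pos: [0.5531, -0.0477, 0.0753]
ee_rot: [-0.038, 0.962, 0.031, 0.267]
wrist_force: [-10.5, 0.3, 16.6]
finger_gap: -0.002
finger_force: 9.9
clock: 37.5
ee_pos: [0.5036, -0.0556, 0.1594]
ee_rot: [-0.038, 0.962, 0.031, 0.267]
wrist_force: [-1.0, -0.4, -0.4]
finger_gap: -0.002
finger_force: 0.0
castor [array([ 0.512, -0.304,  0.   ])]
pliers [array([ 0.506, -0.472,  0.   ])]
tape [array([0.578, 0.445, 0.   ])]
chuck [array([ 0.628, -0.44 ,  0.   ])]
```

View pics/g5.png

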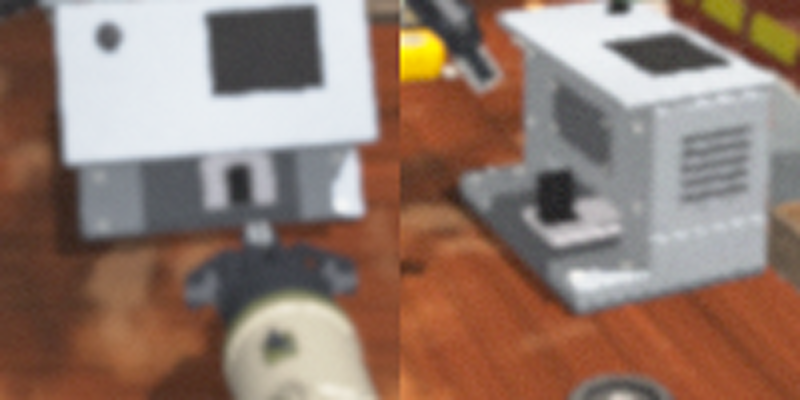

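The carrier lies flat in the slot, the gripper is clear of it, and the bystanders have not been touched (networks' reading noise only). I hand the job in.

```bash
python3 -c "
from cell import *
print(finish_job())"
```

```text
the job is handed in; nothing more can be done
None
```

The carrier's foot dropped into the pocket at about y = -17 mm; it lies flat on the slot floor (fin top felt at its loaded height), the gripper has let go, none of the four bystanders was touched, and the job was handed in at about 38 s.

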